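# Clamp the slide buckle for checking

### The arm

A 7-joint arm with a two-finger parallel gripper is mounted at the origin on the work surface. World frame = base frame: x ahead of the robot, y to its left, z up, the work surface at z = 0. Lengths are in m, angles in degrees, forces in N, time in s.
With the tool pointing down it reaches from about 0.425 to 0.875 m from the base axis. Payload 4.7 kg.
Tool frame: the origin (TCP) lies at the very end of the fingers, on their centre line; the grasp point (between the pads) lies 19 mm behind it (env.grip_point_offset is the distance from the TCP to the grasp point, in m); z points along the fingers, y is the line along which they close (so a half turn about z gives the same grasp; the last joint's range is limited). The gripper opens to 87 mm and grips with 3 to 60 N. Pads are 19 mm wide; open, the fingers measure 117 mm over their backs; the gripper's body (75 mm by 190 mm) begins 51 mm behind the grasp point.
Start: joints at [-66.744, 18.392, -4.016, 83.108, 1.295, 78.541, -3.26], TCP at [0.248, 0.601, 0.223] pointing down, gripper open.
Joint ranges: [-163.93, 163.93], [-17.29, 119.83], [-79.2, 71.16], [3.27, 140.29], [-89.18, 269.18], [5.43, 117.66], [-154.24, 154.24]. Speed limits (degrees/s): [147.25, 147.25, 180, 180, 180, 180, 180].

### API

Orientations are given as [roll, pitch, yaw] about the fixed x, y, z axes, in that order (R = Rz(yaw) Ry(pitch) Rx(roll)).
In Python, from cell import env gives the robot as it stands.
- The arm moves only by the tool jog_arm, never from a script. Its argument "motion" is a list of rows, each an object of numbers: "x", "y", "z": the shift along the tool's x, y, z in cm; "ax", "ay", "az": the turn, a rotation vector about the tool's x, y, z in degrees. In form: [{"x": .., "y": .., "z": .., "ax": .., "ay": .., "az": ..}, ...]. A call has exactly 5 rows; each row shifts and turns the commanded pose from where the row before left it, along the tool's axes as they then stand; what a row does not reach is not made up. A row lasts 1/10 s, in which the tool goes at most 50 mm and 8.59 degrees, less where a joint would pass 70% of its speed; a pose out of reach is approached as far as the arm can. A call is refused whole if a number of a shift passes 5 or a number of a turn 8.59, either way. A call with a gripper value outside its range is refused whole. "claw" is the gripper command: -1 is shut, 1 is fully open, values between are in proportion, set as the call begins (left out, the last holds). The fingers move at their own pace and stop on an object; "squeeze" is the grip in N (left out, the last holds). Time passes only in rows, so rows that do not move let the fingers close, or fill a call up. It gives the time, the measured TCP pose, the force, the opening and the grip force at its end, in the units of the state.
- env.get_obs(): the state, without advancing time (a new reading comes with each control period).
- env.read_camera(name): name is "side" or "top"; returns the picture (400x640x3 uint8, red, green, blue); there is no depth.
- env.camera_params(name): a dict with "fx", "fy", "cx", "cy" (pixels), "extrinsics" (4x4, takes a point from world to camera coordinates). Camera axes: x right, y up, looking along -z (the intrinsics and any distortion apply to the point x, -y, -z); pixel columns grow to the right and rows downward; lengths in m; the calibration is good to about 2 mm. A picture is of the moment at which its call begins. camera_params takes no time and is no camera call.
- env.sign_off(): hands the job in; it is judged then, once.
The state is a dict: "time_s": time; "qpos": joint angles; "joint_velocities": joint speeds; "effort": joint torques, N m; "tool_pos": TCP position; "tool_rot": TCP orientation; "force": force on the tool from outside, world axes, zero at the start; "wrist_torque": the same for the moment, N m; "grip_width": finger opening in m; "grasp_force": force on a finger pad.
Only numpy, scipy, OpenCV 4.12 (cv2) and the standard library are available. Lean on these libraries where they do the work, as an engineer would, in place of code of your own. Each camera call takes 0.05 s, during which the arm holds its last target. There are 200 camera calls.

### The job

Two identical lever clamps stand open on the packing bench; one has the rectangular slide buckle lying on its bed, the other a round ring. Clamp the buckle for checking: press that clamp's lever down by the black pad at its end until the catch snaps over and holds it down by itself, then let go. Do not press the other clamp's lever, and do not knock the buckle off its place on the bed.

Things in the scene. Friction and masses are not known exactly. Their poses are not given: they have to be found in the camera images.
- buckle: Flat brass slide buckle: rectangular frame 46 x 60 mm with a middle bar, 5 mm thick, loose. It lies on the rubber bed of one of the two clamps, under the raised lever, its ends showing on both sides of the lever. Origin: centre of its underside, 24 mm above the table; z up, y along its 60 mm length.
- pad1 (a point): Centre of the top of the black pad (46 x 46 mm, flat) at the lever's end, on the buckle's clamp (fixed; base 205 x 90 mm). Frame turns with the lever: x from pad to hinge, y along the level hinge axis, z out of the pad. Hinge axis: 190 mm along +x, 10 mm along -z, 75 mm above the table. Lever up: pad 140 mm high, tilted 0.30 rad, free end up; caught: level, 85 mm high; hard stop: 77 mm.
- lever1 (a joint): Lever of the buckle's clamp, rad: 0 = up (start), grows as pressed down; hard stop 0.34. A spring lifts it: about 5 N at the pad at first, 8 N at the end, some 10 N while passing the catch. Pressed past about 0.32, the catch snaps over it and it stays at about 0.30 when let go; pressed less, it springs back up.
- lever2 (a joint): The same for the lever of the other, identical clamp, in which the round brass ring (54 mm across) lies; 0 = up. It is to stay up.
Not all that is in view belongs to the job. Leave any red look-alike of the part that bears pad1 alone.

How it is judged (in metres and radians):
At the end, for the whole second after the job is handed in: The lever of the buckle's clamp stays down by itself (joint lever1 above 0.27 rad), the other clamp's lever is up (below 0.08 rad), and the buckle lies at rest on its bed within 15 mm of where it was (value of joint lever1 above 0.27 rad and value of joint lever2 below 0.08 rad and distance of buckle from where it was at the start of the episode below 0.015 m and linear speed of buckle below 0.02 m/s); the robot touches nothing.
It fails at once if the lever of the ring's clamp is pressed down (more than 0.15 rad) (value of joint lever2 above 0.15 rad).
It also fails if it takes over 32 s, if anything falls off the work surface, if the arm or the gripper's body presses on something with over 40 N, if the wrist force passes 120 N, or if a joint passes its speed limit or range.

## Working session

There is one attempt and no reset: what is moved stays moved. The work goes in short steps, Python scripts to look and compute and a tool call to move; the robot and the scene stay as the last step left them, time stands still between calls to the robot, and variables do not carry over. Pictures are saved under pics/ and viewed, at most 10 in all, crops included, and the job is handed in when it is done.

Besides the shell and the picture viewer there is one more tool, called by a JSON object that holds its "op" and its "data", one argument or row to a line. jog_arm: Moves the arm, as the interface text tells. Its arguments: {"type":"object","properties":{"motion":{"type":"array"},"claw":{"type":"number"},"squeeze":{"type":"number"}},"required":["motion"]}

```bash
mkdir -p pics; python3 - <<'E'
from cell import env
import cv2
for n in("top","side"):
    cv2.imwrite(f"pics/{n}0.png",env.read_camera(n)[:,:,::-1])
    p=env.camera_params(n);print(n,p)
o=env.get_obs();print(o)
E
```

```text
top {'fx': 432.0386839853701, 'fy': 432.0386839853701, 'cx': 321.89991722724983, 'cy': 206.4373871417098, 'extrinsics': array([[ 2.31626681e-02, -9.99723175e-01,  4.13081418e-03,
         1.19284624e-01],
       [ 9.85997471e-01,  2.35268107e-02,  1.65092328e-01,
        -5.64654098e-01],
       [-1.65143811e-01,  2.48993535e-04,  9.86269466e-01,
        -1.13971052e+00],
       [ 0.00000000e+00,  0.00000000e+00,  0.00000000e+00,
         1.00000000e+00]])}
side {'fx': 496.8631216762494, 'fy': 496.8631216762494, 'cx': 317.67281953160443, 'cy': 205.6480313835534, 'extrinsics': array([[ 0.98036001, -0.19710118,  0.0067365 , -0.50701955],
       [ 0.13256709,  0.68389483,  0.71743559, -0.26572025],
       [-0.14601446, -0.70245212,  0.69659227, -1.37137365],
       [ 0.        ,  0.        ,  0.        ,  1.        ]])}
{'time_s': 0.1, 'qpos': array([-66.74479069,  18.43461426,  -4.01538683,  83.16939626,
         1.29613478,  78.54191063,  -3.25979132]), 'joint_velocities': array([-8.21218034e-02, -1.37639013e-01,  7.98389155e-03, -2.61047284e-01,
       -1.68010143e-04, -8.28626605e-02, -4.06949473e-02]), 'effort': array([-3.90209216e-04, -4.92570841e+01, -4.05937890e-01, -3.13398206e+01,
       -6.38977136e-02,  3.94840585e-02,  6.54842597e-05]), 'tool_pos': array([0.2480505 , 0.60025256, 0.22156013]), 'tool_rot': array([-1.79899377e+02,  6.75722781e-03,  1.57554722e+02]), 'force': array([-0.64182778, -0.35091943, -1.04321586]), 'wrist_torque': array([-0.00015772, -0.01465112, -0.00355843]), 'grasp_force': 0.0, 'grip_width': 0.0868893117964554}
```

View pics/top0.png

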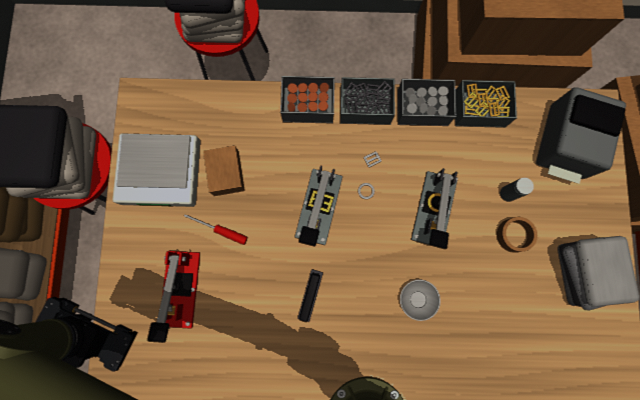

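View pics/side0.png

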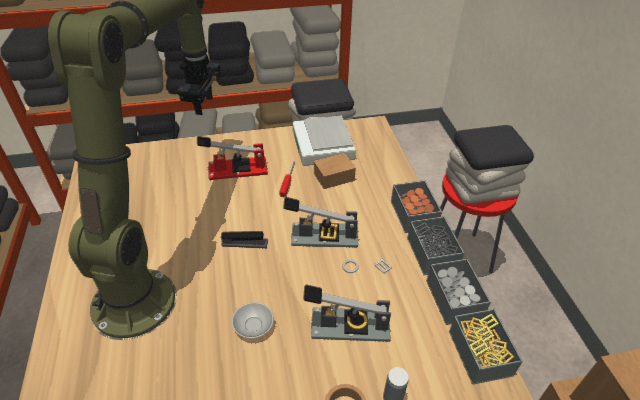

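Top view: there are three clamps. The grey one at (320,205) has a rectangular brass part, the grey one at (433,205) has a ring, and the red one at (178,295) is the look-alike. The left grey clamp fits; its pad is near (310,236) in top and (291,205) in side. I'll confirm with a crop and measure the pad.

```bash
cat > h.py <<'E'
import numpy as np,cv2
from cell import env
def ray(n,u,v):
    p=env.camera_params(n);E=p["extrinsics"];R=E[:3,:3];t=E[:3,3]
    d=np.array([(u-p["cx"])/p["fx"],-(v-p["cy"])/p["fy"],-1.])
    return -R.T@t,R.T@d
def onz(n,u,v,z):
    o,d=ray(n,u,v);return o+d*(z-o[2])/d[2]
def tri(a,b):
    (o,d),(q,e)=ray("top",*a),ray("side",*b)
    s=np.linalg.lstsq(np.c_[d,-e],q-o,rcond=None)[0];x,y=o+s[0]*d,q+s[1]*e
    return (x+y)/2,np.linalg.norm(x-y)
E
python3 - <<'E'
from h import *
t=cv2.imread("pics/top0.png");s=cv2.imread("pics/side0.png")
c=np.hstack([cv2.resize(t[160:250,285:345],(400,600),interpolation=2),cv2.resize(s[190:255,278:368],None,fx=4.4,fy=4.4,interpolation=2)[:600] if 0 else cv2.resize(cv2.copyMakeBorder(s[190:250,280:365],0,67,0,0,0),(400,600),interpolation=2)])
cv2.imwrite("pics/crop.png",c)
for n,im,b in(("top",t,(290,220,330,255)),("side",s,(278,192,305,222))):
    x0,y0,x1,y1=b;m=(im[y0:y1,x0:x1].max(2)<60).astype(np.uint8)
    k,l,st,ce=cv2.connectedComponentsWithStats(m);i=1+st[1:,4].argmax()
    cs,_=cv2.findContours((l==i).astype(np.uint8),0,1);r=cv2.minAreaRect(max(cs,key=cv2.contourArea))
    print(n,st[i]+[x0,y0,0,0,0],ce[i]+[x0,y0],cv2.boxPoints(r)+[x0,y0])
    if n=="top":print(onz(n,*(ce[i]+[x0,y0]),.135))
E
```

```text
top [299 220  22  26 311] [309.00643087 235.06752412] [[297.8235302  241.70588112]
 [304.23529625 216.05882239]
 [321.41176414 220.35293961]
 [314.99999809 245.99999809]]
[0.47327443 0.16322032 0.135     ]
side [284 197  15  15 157] [291.2611465  204.25477707] [[282.58823538 207.64705849]
 [285.2941184  196.8235302 ]
 [300.11764717 200.52941322]
 [297.41176414 211.35294151]]
```

View pics/crop.png

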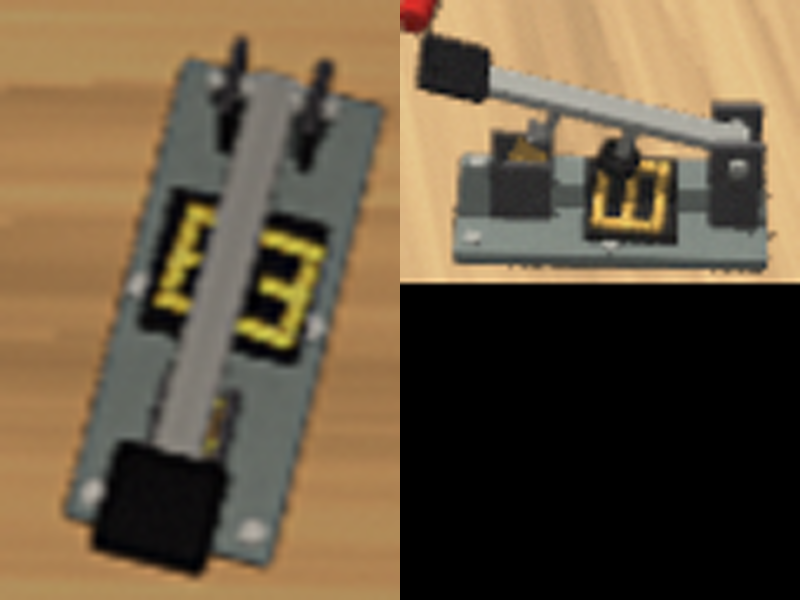

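Crop: the clamp on the left has the rectangular, barred buckle on both sides of its lever, so it is the right one. Pad top centre is at about (308.7,236.2) in the top picture. The lever runs towards (325,173).

```bash
python3 - <<'E'
from h import *
from scipy.spatial.transform import Rotation as Ro
P=onz("top",308.7,236.2,.14);H=onz("top",324.7,174,.085);print(P,H,tri((308.7,236.2),(291,202)))
d=H-P;print(np.hypot(*d[:2]),np.degrees(np.arctan2(d[1],d[0])))
o=env.get_obs();R=Ro.from_euler("xyz",o["tool_rot"],degrees=True).as_matrix()
print(R.T@(P-o["tool_pos"])*100)
E
```

```text
[0.46992387 0.16376527 0.14      ] [0.64390487 0.12705325 0.085     ] (array([0.46954144, 0.16369855, 0.14249891]), np.float64(0.00028032849232761085))
0.17781215551013094 -11.915281195360743
[-37.17068759 -31.85657768   8.21635564]
```

{"op": "jog_arm", "data": {
  "motion": [
    {"x": -2.5, "y": -2.1},
    {"x": -2.5, "y": -2.1},
    {"x": -2.5, "y": -2.1},
    {"x": -2.5, "y": -2.1},
    {"x": -2.5, "y": -2.1}
  ],
  "claw": -1,
  "squeeze": 10
}}

```text
$.motion[0]: bad value
```

{"op": "jog_arm", "data": {
  "motion": [
    {"x": -2.5, "y": -2.1},
    {"x": -2.5, "y": -2.1},
    {"x": -2.5, "y": -2.1},
    {"x": -2.5, "y": -2.1},
    {"x": -2.5, "y": -2.1}
  ]
}}

```text
$.motion[0]: bad value
```

{"op": "jog_arm", "data": {
  "motion": [
    {"x": -2.5, "y": -2.1},
    {"x": -2.5, "y": -2.1},
    {"x": -2.5, "y": -2.1},
    {"x": -2.2, "y": -2.1, "z": 2},
    {"z": 2}
  ]
}}

```text
$.motion[0]: bad value
```

{"op": "jog_arm", "data": {
  "motion": [
    {},
    {},
    {},
    {},
    {}
  ]
}}

```text
$.motion[0]: bad value
```

```bash
python3 - <<'E'
from h import *
a=env.read_camera("top")[:,:,::-1];b=env.read_camera("side")[:,:,::-1]
cv2.imwrite("pics/c1.png",np.hstack([cv2.resize(a[150:270,260:380],(400,400)),cv2.resize(b[130:250,250:370],(400,400))]))
o=env.get_obs();print(o["time_s"],o["tool_pos"],o["tool_rot"],o["force"],o["grip_width"])
E
```

```text
0.2 [0.2481418  0.60041876 0.22188127] [-1.79933355e+02  5.28463377e-03  1.57551977e+02] [ 0.14208301 -0.31533063  0.75191423] 0.08708737059451735
```

View pics/c1.png

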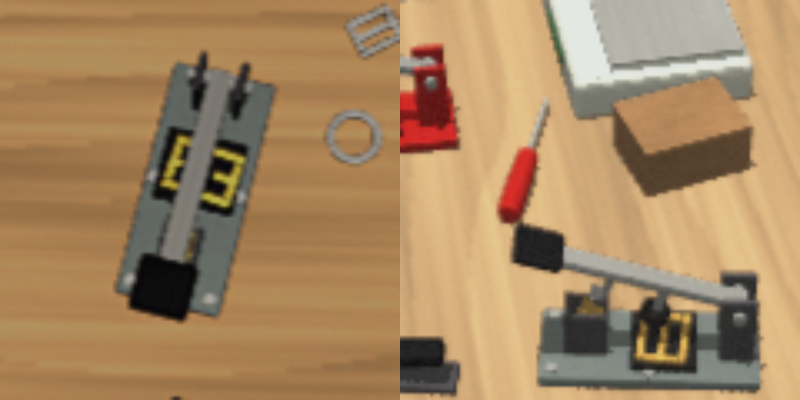

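The calls were refused because every row needs all six keys. The picture shows the arm away from the clamp and nothing moved.

{"op": "jog_arm", "data": {
  "motion": [
    {"x": -2.5, "y": -2.1, "z": 0, "ax": 0, "ay": 0, "az": 0},
    {"x": -2.5, "y": -2.1, "z": 0, "ax": 0, "ay": 0, "az": 0},
    {"x": -2.5, "y": -2.1, "z": 0, "ax": 0, "ay": 0, "az": 0},
    {"x": -2.5, "y": -2.1, "z": 0, "ax": 0, "ay": 0, "az": 0},
    {"x": -2.5, "y": -2.1, "z": 0, "ax": 0, "ay": 0, "az": 0}
  ],
  "claw": -1,
  "squeeze": 10
}}

```text
time_s: 0.7
tool_pos: [0.3241, 0.4546, 0.2224]
tool_rot: [-180.0, 0.0, 157.6]
force: [-0.0, 0.2, 0.2]
grip_width: 0.0548
grasp_force: 0.0
```

{"op": "jog_arm", "data": {
  "motion": [
    {"x": -2.5, "y": -2.1, "z": 0, "ax": 0, "ay": 0, "az": 0},
    {"x": -2.5, "y": -2.1, "z": 0, "ax": 0, "ay": 0, "az": 0},
    {"x": -2.5, "y": -2.1, "z": 0, "ax": 0, "ay": 0, "az": 0},
    {"x": -2.5, "y": -2.1, "z": 0, "ax": 0, "ay": 0, "az": 0},
    {"x": -2.5, "y": -2.1, "z": 0, "ax": 0, "ay": 0, "az": 0}
  ]
}}

```text
time_s: 1.2
tool_pos: [0.3995, 0.3099, 0.2226]
tool_rot: [180.0, 0.0, 157.6]
force: [0.6, 0.4, 0.1]
grip_width: 0.015
grasp_force: 0.0
```

{"op": "jog_arm", "data": {
  "motion": [
    {"x": -2.5, "y": -2.1, "z": 0, "ax": 0, "ay": 0, "az": 0},
    {"x": -2.5, "y": -2.1, "z": 0, "ax": 0, "ay": 0, "az": 0},
    {"x": -2.5, "y": -2.1, "z": 0, "ax": 0, "ay": 0, "az": 0},
    {"x": -2.2, "y": -2.3, "z": 2, "ax": 0, "ay": 0, "az": 0},
    {"x": 0, "y": 0, "z": 2, "ax": 0, "ay": 0, "az": 0}
  ]
}}

```text
time_s: 1.7
tool_pos: [0.4584, 0.1897, 0.1828]
tool_rot: [180.0, 0.1, 157.1]
force: [-0.2, -0.1, -0.1]
grip_width: 0.0004
grasp_force: 0.0
```

{"op": "jog_arm", "data": {
  "motion": [
    {"x": 0, "y": 0, "z": 0, "ax": 0, "ay": 0, "az": 0},
    {"x": 0, "y": 0, "z": 0, "ax": 0, "ay": 0, "az": 0},
    {"x": 0, "y": 0, "z": 0, "ax": 0, "ay": 0, "az": 0},
    {"x": 0, "y": 0, "z": 0, "ax": 0, "ay": 0, "az": 0},
    {"x": 0, "y": 0, "z": 0, "ax": 0, "ay": 0, "az": 0}
  ]
}}

```text
time_s: 2.2
tool_pos: [0.4561, 0.1954, 0.1833]
tool_rot: [179.9, 0.0, 157.6]
force: [-1.1, -0.4, -0.4]
grip_width: -0.0
grasp_force: 0.0
```

```bash
python3 - <<'E'
from h import *
a=env.read_camera("top")[:,:,::-1];b=env.read_camera("side")[:,:,::-1]
cv2.imwrite("pics/c2.png",np.hstack([cv2.resize(a[150:270,260:380],(400,400)),cv2.resize(b[130:250,250:370],(400,400))]))
o=env.get_obs();print(o["time_s"],o["tool_pos"],o["tool_rot"],o["force"],o["grip_width"])
E
```

```text
2.3 [0.45604474 0.19509953 0.18301179] [1.79960417e+02 2.85172895e-02 1.57587943e+02] [ 0.07188942 -0.05255885  0.24268083] 0.0004613962946341989
```

View pics/c2.png

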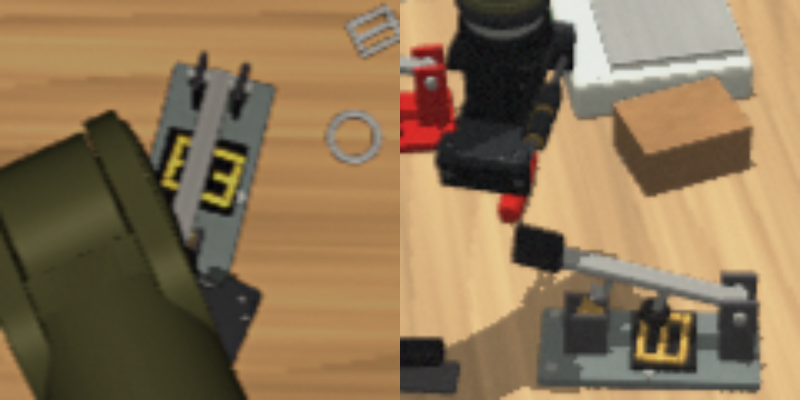

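The arm fell short, and the fingers are still behind the pad as seen from the side. The remaining shift is about x −2.1, y −2.4 cm, then down.

{"op": "jog_arm", "data": {
  "motion": [
    {"x": -0.7, "y": -0.8, "z": 0, "ax": 0, "ay": 0, "az": 0},
    {"x": -0.7, "y": -0.8, "z": 0, "ax": 0, "ay": 0, "az": 0},
    {"x": -0.7, "y": -0.8, "z": 0, "ax": 0, "ay": 0, "az": 0},
    {"x": 0, "y": 0, "z": 1.5, "ax": 0, "ay": 0, "az": 0},
    {"x": 0, "y": 0, "z": 1.0, "ax": 0, "ay": 0, "az": 0}
  ]
}}

```text
time_s: 2.8
tool_pos: [0.4665, 0.1631, 0.157]
tool_rot: [-180.0, 0.0, 157.4]
force: [0.2, 0.3, -0.6]
grip_width: 0.0007
grasp_force: 0.0
```

{"op": "jog_arm", "data": {
  "motion": [
    {"x": 0, "y": 0, "z": 0, "ax": 0, "ay": 0, "az": 0},
    {"x": 0, "y": 0, "z": 0, "ax": 0, "ay": 0, "az": 0},
    {"x": 0, "y": 0, "z": 0, "ax": 0, "ay": 0, "az": 0},
    {"x": 0, "y": 0, "z": 0, "ax": 0, "ay": 0, "az": 0},
    {"x": 0, "y": 0, "z": 0, "ax": 0, "ay": 0, "az": 0}
  ]
}}

```text
time_s: 3.3
tool_pos: [0.4664, 0.1647, 0.158]
tool_rot: [180.0, 0.0, 157.6]
force: [-0.6, 0.8, -0.3]
grip_width: 0.0009
grasp_force: 0.0
```

```bash
python3 - <<'E'
from h import *
b=env.read_camera("side")[:,:,::-1]
cv2.imwrite("pics/c3.png",cv2.resize(b[130:250,250:370],(500,500)))
o=env.get_obs();print(o["time_s"],o["tool_pos"],o["tool_rot"],o["force"],o["grip_width"])
E
```

```text
3.35 [0.46630895 0.16468909 0.15789834] [1.79969432e+02 2.19546566e-02 1.57566134e+02] [1.48586627 0.54773106 0.30446896] 3.515910707290609e-05
```

View pics/c3.png

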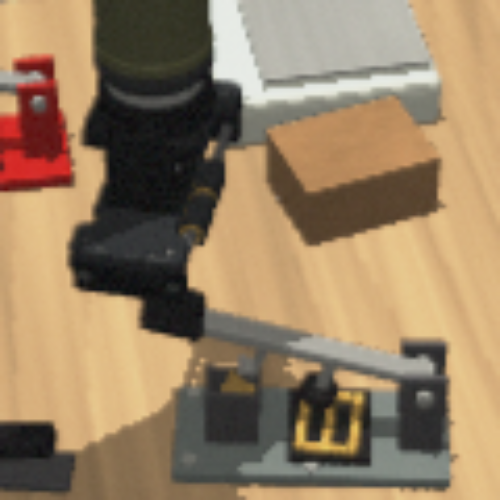

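The fingers are over the pad at about (170,300) in the crop. Pressing down.

{"op": "jog_arm", "data": {
  "motion": [
    {"x": 0, "y": 0, "z": 0.8, "ax": 0, "ay": 0, "az": 0},
    {"x": 0, "y": 0, "z": 0.8, "ax": 0, "ay": 0, "az": 0},
    {"x": 0, "y": 0, "z": 0.8, "ax": 0, "ay": 0, "az": 0},
    {"x": 0, "y": 0, "z": 0.8, "ax": 0, "ay": 0, "az": 0},
    {"x": 0, "y": 0, "z": 0.8, "ax": 0, "ay": 0, "az": 0}
  ]
}}

```text
time_s: 3.85
tool_pos: [0.4654, 0.165, 0.1172]
tool_rot: [180.0, -0.1, 157.6]
force: [-4.3, 0.2, 6.7]
grip_width: 0.0006
grasp_force: 3.0
```

{"op": "jog_arm", "data": {
  "motion": [
    {"x": 0, "y": 0, "z": 0.6, "ax": 0, "ay": 0, "az": 0},
    {"x": 0, "y": 0, "z": 0.6, "ax": 0, "ay": 0, "az": 0},
    {"x": 0, "y": 0, "z": 0.6, "ax": 0, "ay": 0, "az": 0},
    {"x": 0, "y": 0, "z": 0.6, "ax": 0, "ay": 0, "az": 0},
    {"x": 0, "y": 0, "z": 0.4, "ax": 0, "ay": 0, "az": 0}
  ]
}}

```text
time_s: 4.35
tool_pos: [0.464, 0.1655, 0.0891]
tool_rot: [-179.9, -0.2, 157.6]
force: [-5.1, 0.4, 8.4]
grip_width: 0.0004
grasp_force: 3.9
```

{"op": "jog_arm", "data": {
  "motion": [
    {"x": 0, "y": 0, "z": 0.3, "ax": 0, "ay": 0, "az": 0},
    {"x": 0, "y": 0, "z": 0.3, "ax": 0, "ay": 0, "az": 0},
    {"x": 0, "y": 0, "z": 0.3, "ax": 0, "ay": 0, "az": 0},
    {"x": 0, "y": 0, "z": 0.2, "ax": 0, "ay": 0, "az": 0},
    {"x": 0, "y": 0, "z": 0, "ax": 0, "ay": 0, "az": 0}
  ]
}}

```text
time_s: 4.85
tool_pos: [0.464, 0.1654, 0.0781]
tool_rot: [-179.9, -0.2, 157.6]
force: [-6.0, 1.4, 9.0]
grip_width: 0.0002
grasp_force: 4.4
```

{"op": "jog_arm", "data": {
  "motion": [
    {"x": 0, "y": 0, "z": 0.1, "ax": 0, "ay": 0, "az": 0},
    {"x": 0, "y": 0, "z": 0.1, "ax": 0, "ay": 0, "az": 0},
    {"x": 0, "y": 0, "z": 0.1, "ax": 0, "ay": 0, "az": 0},
    {"x": 0, "y": 0, "z": 0, "ax": 0, "ay": 0, "az": 0},
    {"x": 0, "y": 0, "z": 0, "ax": 0, "ay": 0, "az": 0}
  ]
}}

```text
time_s: 5.35
tool_pos: [0.4641, 0.1655, 0.0774]
tool_rot: [-180.0, -0.3, 157.6]
force: [-11.9, -1.2, 23.7]
grip_width: 0.0003
grasp_force: 12.0
```

Force jumped at the hard stop (77 mm), so the lever is past the catch. Now lift straight up.

{"op": "jog_arm", "data": {
  "motion": [
    {"x": 0, "y": 0, "z": -0.3, "ax": 0, "ay": 0, "az": 0},
    {"x": 0, "y": 0, "z": -0.5, "ax": 0, "ay": 0, "az": 0},
    {"x": 0, "y": 0, "z": -1, "ax": 0, "ay": 0, "az": 0},
    {"x": 0, "y": 0, "z": -2, "ax": 0, "ay": 0, "az": 0},
    {"x": 0, "y": 0, "z": -2, "ax": 0, "ay": 0, "az": 0}
  ]
}}

```text
time_s: 5.85
tool_pos: [0.4657, 0.1639, 0.1333]
tool_rot: [-179.9, -0.0, 157.5]
force: [0.2, 0.4, -0.1]
grip_width: 0.0005
grasp_force: 0.0
```

{"op": "jog_arm", "data": {
  "motion": [
    {"x": 0, "y": 0, "z": -3, "ax": 0, "ay": 0, "az": 0},
    {"x": 0, "y": 0, "z": -2, "ax": 0, "ay": 0, "az": 0},
    {"x": 0, "y": 0, "z": 0, "ax": 0, "ay": 0, "az": 0},
    {"x": 0, "y": 0, "z": 0, "ax": 0, "ay": 0, "az": 0},
    {"x": 0, "y": 0, "z": 0, "ax": 0, "ay": 0, "az": 0}
  ]
}}

```text
time_s: 6.35
tool_pos: [0.4653, 0.164, 0.182]
tool_rot: [-179.9, -0.1, 157.5]
force: [0.3, -0.9, -0.0]
grip_width: 0.0004
grasp_force: 0.0
```

```bash
python3 - <<'E'
from h import *
b=env.read_camera("side")[:,:,::-1]
cv2.imwrite("pics/c4.png",cv2.resize(b[130:350,250:420],None,fx=2.7,fy=2.7))
o=env.get_obs();print(o["time_s"],o["tool_pos"],o["force"])
E
```

```text
6.4 [0.46529043 0.16404924 0.18193601] [-0.02955213  0.51485259 -0.65110632]
```

View pics/c4.png

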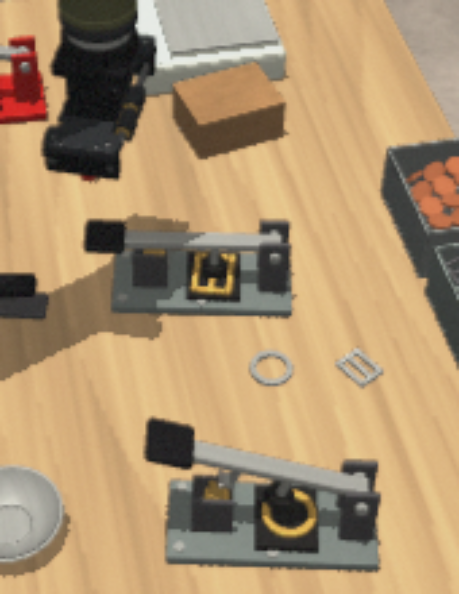

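The buckle clamp's lever is level and caught, with its pad at (105,235) and the buckle in place at (213,270). The ring clamp is still up and the gripper is clear of everything.

```bash
python3 -c "
from cell import env
print(env.sign_off())"
```

```text
the job is handed in; nothing more can be done
None
```

The buckle's clamp is pressed down and held by its catch, the buckle is in place, the ring's clamp is still up, and the job was handed in at about 6.4 s; no verdict was returned.

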